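Offer up the roller lever over the wheel head

ROBOT

A 7-joint arm with a two-finger parallel gripper is mounted at the origin on the work surface. World frame = base frame: x ahead of the robot, y to its left, z up, the work surface at z = 0. Lengths are in m, angles in rad, forces in N, time in s.
With the tool pointing down it reaches from about 0.425 to 0.95 m from the base axis. Payload 4.7 kg.
Tool frame: the origin (TCP) lies midway between the tips of the shut fingers; the grasp point (between the pads) lies 19 mm behind it; z points along the fingers, y is the direction in which the jaws open and shut (so a half turn about z gives the same grasp; the last joint's range is limited). The gripper opens to 85 mm and grips with 20 to 120 N. Pads are 22 mm wide; open, the fingers measure 114 mm over their backs; the gripper's body (76 mm by 85 mm) begins 54 mm behind the grasp point. The pads swing forward as they close: fully open they stand 13 mm farther back than shut.
Start: joints at [1.23, 0.469, -0.049, 1.532, 0.024, 1.141, -0.082], TCP at [0.207, -0.642, 0.231] pointing down, gripper open.
Joint ranges: [-2.59, 2.59], [-0.33, 1.99], [-1.39, 1.29], [0.1, 2.45], [-1.04, 4.18], [0.21, 1.99], [-2.66, 2.66]. Speed limits (rad/s): [2.57, 2.57, 3.14, 3.14, 3.14, 3.14, 3.14].

INTERFACE

Orientations are given as a unit quaternion [x, y, z, w].
In Python, from plant import manip, camera, calibration gives the robot as it stands.
- The arm moves only by the shell command python3 -m inch 'ROWS' [FORCE]. ROWS is JSON, a list of rows, each a list of 3 entries, a list of its own where there are three numbers: the opening in per cent of the stroke, from 0 (shut) to 100 (fully open), then the shift along the tool's x, y, z in mm, then the turn about the tool's z in rad. A call has 1 to 20 rows; each row is the pose to reach, as a shift and turn from the pose measured when the call began, along the tool's axes at that moment; what a row does not reach only later rows make up. A row lasts 1/8 s, in which the tool goes at most 62.5 mm and 10.7 degrees, less where a joint would pass 70% of its speed; a pose out of reach is approached as far as the arm can. A call with a gripper value outside its range is refused whole. The fingers move at their own pace and stop on an object; FORCE is the grip in N (left out, the last holds). Time passes only in rows, so rows that repeat a pose let the fingers close. It gives the time, the measured TCP pose, the force and the opening at its end, in the units of the state.
- manip.observe(): the state, without advancing time (a new reading comes with each control period).
- camera(name): name is "side" or "top" or "wrist"; returns the picture (384x512x3 uint8, red, green, blue); there is no depth.
- calibration(name): a dict with "fx", "fy", "cx", "cy" (pixels), "k1" (the pictures are not rectified: a ray, as slopes to the right and down, at radius r is drawn at 1 + k1 r^2 times it, then the intrinsics apply), "extrinsics" (4x4, takes a point from world to camera coordinates); the wrist camera has in their place "hand_eye" (4x4, takes a point from camera to tool coordinates, whose origin is the TCP and whose axes are the flange's). Camera axes: x right, y down, z forward; pixel columns grow to the right and rows downward; lengths in m; the calibration is good to about 2 mm. A picture is of the moment at which its call begins: read the wrist's pose just before it. calibration takes no time and is no camera call.
- manip.sign_off(): hands the job in, once; it reports no verdict.
The state is a dict: "time": time; "joint_positions": joint angles; "joint_velocities": joint speeds; "effort": joint torques, N m; "position": TCP position; "ee_rot": TCP orientation; "contact_force": force on the tool from outside, world axes, zero at the start; "torque": the same for the moment, N m; "gripper_width": finger opening in m.
Only numpy, scipy, OpenCV 4.12 (cv2) and the standard library are available. Lean on these libraries where they do the work, as an engineer would, in place of code of your own. Each camera call takes 0.05 s, during which the arm holds its last target.

TASK

First fold the hinged front of the white splash tray all the way down onto the table. Then pick up the loose roller lever by its balance point and hold it level over the wheel head, the round roller centred about 25 mm above the disc and the bar running straight out through the open front of the tray, so that I can bolt on its pivot: finish while still holding it there in the gripper, touching nothing else. Leave the cups, jar and tools where they are.

Things in the scene. Friction and masses are not known exactly. Their poses are not given: they have to be found in the camera images.
- flap (a joint): angle of the tray's drop front: 0 upright (shut), 1.5 folded down towards the robot, flat just above the table. The hinge is stiff: the flap stays at any angle and needs about 1 to 3 N at its upper edge, all the way. It moves freely with nothing latching it.
- flap_hinge (a point): middle of the flap's hinge line at the foot of the tray's front, 14 mm above the table. x points level into the tray, away from the robot; y runs along the hinge, z up. The flap is a white metal sheet 240 mm wide, 10 mm thick (5 mm either side of the hinge line when upright), reaching 96 mm above the hinge; its upper edge is a 12 mm round steel bead.
- flap_edge (a point): middle of the flap's upper edge, on top of the bead, 96 mm from the hinge; moves with the flap.
- wheel_top (a point): centre of the wheel head's upper face, 45 mm above the table: level aluminium disc of 140 mm diameter, 118 mm behind the hinge line, in a fixed white splash tray 250 mm deep, 260 mm wide; its two sides and back are 110 mm high, 6 mm thick. x points from the tray's front to its back, z up.
- balance (a point): balance point of the loose roller lever, at half height of its bar, 23 mm above the table at the start. The lever: straight dark bar 16 mm wide, 22 mm high, with a heavy bright roller at one end and a slim dark pivot boss at the other. x points along the bar to the roller, z up. It lies 70 mm from the roller's axis, 150 mm from the boss's axis. Mass 0.5 to 0.7 kg.
- head_foot (a point): centre of the roller's flat underside, on the table at the start, 23 mm lower than the balance point; axes as there. The roller is 54 mm in diameter, 50 mm high, its cap 10 mm more. The boss at the other end is 30 mm in diameter and 46 mm high. Both stand on the table, the bar's underside 12 mm clear of it.
- cup_a: unfired clay cup, 90 mm across the rim, 85 mm tall; bystander, to be left alone. Origin: on the table under its middle.
- cup_b: unfired clay cup, 84 mm across, 70 mm tall; bystander, to be left alone. Origin: on the table under its middle.
- cup_c: unfired clay cup, 80 mm across, 95 mm tall; bystander, to be left alone. Origin: on the table under its middle.
- rib: flat round wooden throwing rib, 70 mm across, 8 mm thick; bystander, to be left alone. Origin: on the table under its middle.
- brush: brush lying on the table left of the tray; bystander, to be left alone. Origin: on the table under its middle.
- jar: amber glass jar with a metal cap, 64 mm across, 90 mm tall; bystander, to be left alone. Origin: on the table under its middle.
- trimmer: trimming tool: wooden handle with a wire loop, about 150 mm long, lying on the table; bystander, to be left alone. Origin: on the table under its middle.

How it is judged:
By the outcome, as a careful person would: the job done as asked, in the order asked, and still so for the second after the job is handed in, while the arm keeps its last pose, push and grip.
It also fails if it takes over 72 s, if anything falls off the work surface, if the arm or the gripper's body presses on something with over 40 N, if the wrist force passes 120 N, or if a joint passes its speed limit or range.

## Working session

There is one attempt and no reset: what is moved stays moved. The work goes in short steps, Python scripts to look and compute and a shell command to move; the robot and the scene stay as the last step left them, time stands still between calls to the robot, and variables do not carry over. Pictures are saved under pics/ and viewed, and the job is handed in when it is done.

```bash
ls; mkdir -p pics; python3 - <<'E'
from plant import manip,camera,calibration
import cv2,json
print(manip.observe())
for n in("side","top","wrist"):
    im=camera(n); cv2.imwrite(f"pics/{n}0.png",cv2.cvtColor(im,cv2.COLOR_RGB2BGR)); c=calibration(n); print(n,c)
E
```

```text
pics
{'time': 0.0, 'joint_positions': array([ 1.23006706,  0.46939947, -0.04862374,  1.53369965,  0.02410025,
        1.14098316, -0.08232332]), 'joint_velocities': array([-1.11563332e-03,  3.20856955e-04,  8.45533692e-04, -5.92641351e-05,
       -1.71141196e-03, -1.09967099e-03, -6.96067366e-05]), 'effort': array([-1.71235747e-04, -5.10302746e+01, -4.66635427e-02, -2.37715334e+01,
        1.06618681e-02,  7.49736442e-03, -3.50646786e-06]), 'position': array([ 0.20693787, -0.64188323,  0.23028738]), 'ee_rot': array([ 9.87866810e-01,  1.55300544e-01, -1.76056169e-04, -9.35530241e-04]), 'contact_force': array([-0.86022602,  0.059482  ,  0.04882835]), 'torque': array([ 0.03869428, -0.01408176, -0.07876674]), 'gripper_width': 0.0856615305629464}
side {'fx': 383.24860742149247, 'fy': 383.24860742149247, 'cx': 253.93748034714906, 'cy': 192.55317638345193, 'k1': -0.04640882291809368, 'extrinsics': array([[ 7.72828386e-01, -6.34614222e-01,  1.03718391e-03,
        -4.44474543e-01],
       [-4.93152312e-01, -6.01584187e-01, -6.28408516e-01,
         3.42906326e-01],
       [ 3.99420935e-01,  
[... 430 characters left out ...]
1944e-02,
         5.61116963e-01],
       [ 7.25645176e-02,  1.46334147e-03, -9.97362647e-01,
         1.08302930e+00],
       [ 0.00000000e+00,  0.00000000e+00,  0.00000000e+00,
         1.00000000e+00]])}
wrist {'fx': 345.05302292008463, 'fy': 345.05302292008463, 'cx': 262.92447657949003, 'cy': 194.95576506807814, 'k1': -0.00785353723867935, 'hand_eye': array([[-4.13928624e-04, -9.56632937e-01, -2.91295816e-01,
         7.41313426e-02],
       [ 9.99999448e-01, -1.14634691e-04, -1.04452264e-03,
        -5.91180148e-04],
       [ 9.65832156e-04, -2.91296087e-01,  9.56632456e-01,
        -1.41344050e-01],
       [ 0.00000000e+00,  0.00000000e+00,  0.00000000e+00,
         1.00000000e+00]])}
```

View pics/top0.png

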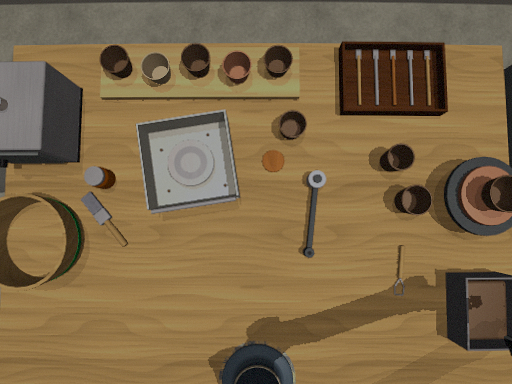

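View pics/side0.png

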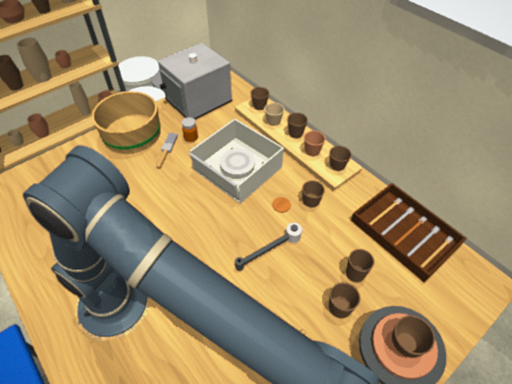

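View pics/wrist0.png

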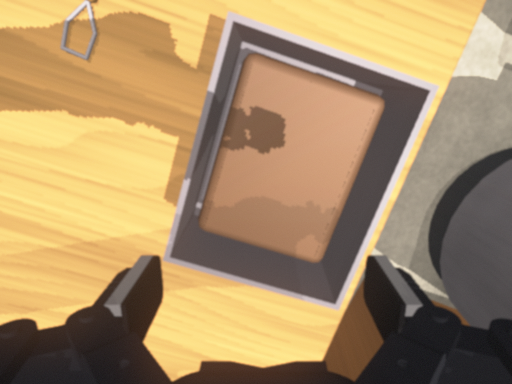

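Top view: the tray is centred near (190,162) with its front along row ~209. The lever's roller is at (317,179) and its boss at (309,252). I'll zoom in to measure.

```bash
cat > h.py <<'E'
import numpy as np,cv2
from plant import manip,camera,calibration
from scipy.spatial.transform import Rotation as R
def K(c): return np.array([[c['fx'],0,c['cx']],[0,c['fy'],c['cy']],[0,0,1]]),np.array([c['k1'],0,0,0,0.])
def ext(n,st=None):
    c=calibration(n)
    if n!='wrist': return c['extrinsics']
    st=st or manip.observe()
    T=np.eye(4);T[:3,:3]=R.from_quat(st['ee_rot']).as_matrix();T[:3,3]=st['position']
    return np.linalg.inv(T@c['hand_eye'])
def proj(n,P,E=None):
    E=ext(n) if E is None else E
    k,d=K(calibration(n)); 
    return cv2.projectPoints(np.array(P,float).reshape(-1,1,3),cv2.Rodrigues(E[:3,:3])[0],E[:3,3],k,d)[0].reshape(-1,2)
def back(n,uv,z,E=None):
    E=ext(n) if E is None else E
    k,d=K(calibration(n)); q=cv2.undistortPoints(np.array(uv,float).reshape(-1,1,2),k,d).reshape(-1,2)
    r=np.c_[q,np.ones(len(q))]@E[:3,:3]; o=-E[:3,:3].T@E[:3,3]
    return o+r*((z-o[2])/r[:,2])[:,None]
def crop(im,x,y,w,h,s,out):
    c=cv2.resize(cv2.cvtColor(im[y:y+h,x:x+w],cv2.COLOR_RGB2BGR),None,fx=s,fy=s,interpolation=cv2.INTER_CUBIC)
    for i in range(0,w,10): cv2.line(c,(int(i*s),0),(int(i*s),4 if (x+i)%50 else 12),(0,0,255),1); (x+i)%20==0 and cv2.putText(c,str(x+i),(int(i*s),22),0,.35,(0,0,255),1)
    for i in range(0,h,10): cv2.line(c,(0,int(i*s)),(4,int(i*s)),(0,0,255),1); (y+i)%20==0 and cv2.putText(c,str(y+i),(6,int(i*s)+4),0,.35,(0,0,255),1)
    cv2.imwrite(out,c)
E
python3 - <<'E'
from h import *
im=cv2.cvtColor(cv2.imread('pics/top0.png'),cv2.COLOR_BGR2RGB)
crop(im,130,100,120,120,5,'pics/t_tray.png')
crop(im,250,150,90,120,5,'pics/t_lev.png')
im=cv2.cvtColor(cv2.imread('pics/side0.png'),cv2.COLOR_BGR2RGB)
crop(im,180,110,150,170,3.5,'pics/s_tray.png')
E
```

```text
(no output)
```

View pics/t_tray.png

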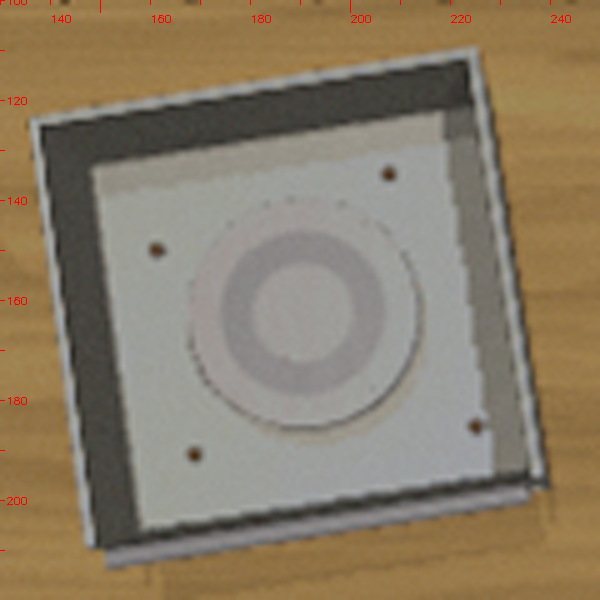

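View pics/t_lev.png

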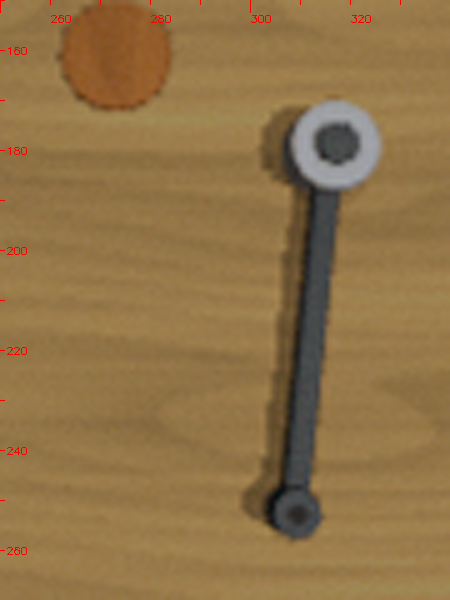

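View pics/s_tray.png

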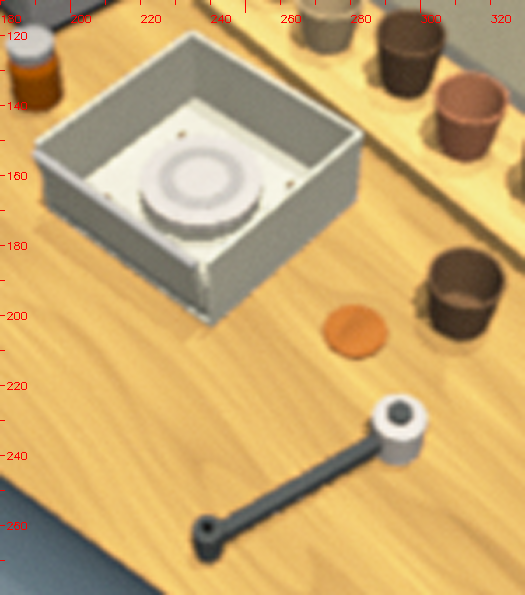

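```bash
python3 - <<'E'
from h import *
np.set_printoptions(precision=4,suppress=True)
o=.4
def c(L,x0,y0): return np.array(L)/5.+[x0-o,y0-o]
T=back('top',c([[37,124],[475,52],[543,485],[94,546]],130,100),.11); print(T)
for i in range(4): print(np.linalg.norm(T[i]-T[(i+1)%4]))
ax=((T[0]-T[3])+(T[1]-T[2])); print('yaw from sides',np.arctan2(ax[1],ax[0])); b=T[0]-T[1]; print('yaw from back',np.arctan2(-b[0],b[1])); b=T[3]-T[2]; print('yaw front',np.arctan2(-b[0],b[1]))
print('wheel',back('top',c([[305.5,313]],130,100),.045))
print('bead',back('top',c([[105,558],[530,494]],130,100),.106))
r=back('top',c([[335,146]],250,150),.05)[0];bo=back('top',c([[295,512]],250,150),.046)[0]
d=r-bo;print('roller',r,'boss',bo,np.linalg.norm(d[:2]),'yaw',np.arctan2(d[1],d[0]),'balance',bo+(r-bo)*150/220)
s=lambda x,y:[180+x/3.5-.36,110+y/3.5-.36]
r=back('side',[s(400,415)],.05);bo=back('side',[s(207,528)],.046);print('side roller',r,bo, np.linalg.norm(r-bo))
print('side tray', back('side',[s(37,150),s(192,37),s(360,135),s(208,268)],.11))
print('side wheel',back('side',[s(201,183)],.045))
print('jar, cup',back('top',[[93,177],[292,125]],.09))
E
```

```text
[[0.7503 0.3411 0.11  ]
 [0.7914 0.0913 0.11  ]
 [0.5441 0.0517 0.11  ]
 [0.5099 0.3029 0.11  ]]
0.25310889329071884
0.2504422353062262
0.2535551804639393
0.24341740885336807
yaw from sides 0.15841033151088132
yaw from back 0.162838617903491
yaw front 0.1351233801015783
wheel [[0.6516 0.1978 0.045 ]]
bead [[0.5033 0.2977 0.106 ]
 [0.5393 0.0591 0.106 ]]
roller [ 0.6008 -0.1782  0.05  ] boss [ 0.3847 -0.1528  0.046 ] 0.21760830502240394 yaw -0.11713680499139702 balance [ 0.532  -0.1701  0.0487]
side roller [[ 0.6041 -0.1793  0.05  ]] [[ 0.3839 -0.156   0.046 ]] 0.22138231961510452
side tray [[0.5042 0.2936 0.11  ]
 [0.7468 0.3344 0.11  ]
 [0.7894 0.0893 0.11  ]
 [0.5448 0.0454 0.11  ]]
side wheel [[0.6473 0.1924 0.045 ]]
jar, cup [[ 0.602   0.4718  0.09  ]
 [ 0.753  -0.1023  0.09  ]]
```

```bash
cat >> h.py <<'E'
def to(p,yaw=None):
    "tool shift mm and turn to bring TCP to world p with tool-x yaw"
    s=manip.observe(); M=R.from_quat(s['ee_rot']).as_matrix(); x=M[:,0]; y0=np.arctan2(x[1],x[0])
    return np.round((np.array(p)-s['position'])@M*1000,1), (None if yaw is None else round(y0-yaw,4)), 'yaw',round(y0,4),'tcp',np.round(s['position'],4),'tilt',np.round(M[:2,2],4)
E
python3 -c "
from h import *
print(to([.52,-.17,.30],-.117))"
```

```text
(array([ 442.8, -353.3,  -69. ]), np.float64(0.4288), 'yaw', np.float64(0.3118), 'tcp', array([ 0.2069, -0.642 ,  0.2305]), 'tilt', array([-0.0005,  0.0015]))
```

```bash
python3 -m inch '[[100,[37,-30,-20],0.04],[100,[74,-60,-40],0.08],[100,[111,-90,-60],0.12],[100,[148,-118,-69],0.16],[100,[185,-148,-69],0.2],[100,[222,-177,-69],0.24],[100,[259,-207,-69],0.28],[100,[296,-236,-69],0.32],[100,[333,-266,-69],0.36],[100,[370,-296,-69],0.4],[100,[407,-325,-69],0.43],[100,[443,-353,-69],0.43],[100,[443,-353,-69],0.43],[100,[443,-353,-69],0.43]]' 60
python3 - <<'E'
from h import *
st=manip.observe(); im=camera('wrist'); np.savez('w1.npz',E=ext('wrist',st)); print(to([.5,0,0]),st['joint_positions'].round(2))
cv2.imwrite('pics/w1.png',cv2.cvtColor(im,cv2.COLOR_RGB2BGR))
E
```

```text
time: 1.9
position: [0.5199, -0.1708, 0.2996]
ee_rot: [0.998, -0.059, -0.001, -0.0]
contact_force: [0.8, -0.1, -0.3]
gripper_width: 0.0854
(array([ -39.6, -167.7,  299.9]), None, 'yaw', np.float64(-0.12), 'tcp', array([ 0.5196, -0.1715,  0.2997]), 'tilt', array([-0.0014,  0.0009])) [ 0.48  0.22 -0.29  1.73  0.07  1.2  -1.51]
```

View pics/w1.png

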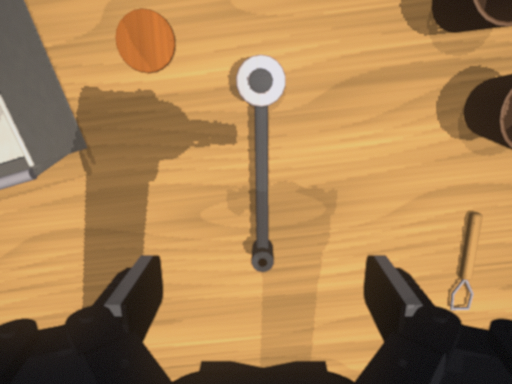

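Wrist view: roller at (261,81), boss top at (262,261), bar running vertically between them.

```bash
python3 - <<'E'
from h import *
np.set_printoptions(precision=4,suppress=True)
E=np.load('w1.npz')['E']
im=cv2.cvtColor(cv2.imread('pics/w1.png'),cv2.COLOR_BGR2RGB)
crop(im,225,45,80,240,2.4,'pics/w1c.png')
r=back('wrist',[[261,81]],.05,E)[0];b=back('wrist',[[262.3,261.5]],.046,E)[0];d=r-b
print(r,b,np.linalg.norm(d[:2]),'yaw',np.arctan2(d[1],d[0]),'bal',b+d*150/220)
print('fit mid', (r+b)/2+ d/np.linalg.norm(d)*.04)
# bar axis rows
for v in (130,180,220):
    row=im[v].astype(int).sum(1); x=np.where(row[245:280]<250)[0]+245; print(v,x.min(),x.max(),back('wrist',[[(x.min()+x.max())/2,v]],.034,E))
print(to([.55,.18,.3],.16))
E
```

```text
[ 0.6022 -0.1775  0.05  ] [ 0.3855 -0.1528  0.046 ] 0.21816482804345233 yaw -0.11315364110882023 bal [ 0.5333 -0.1696  0.0487]
fit mid [ 0.5336 -0.1697  0.0487]
130 255 256 [[ 0.5494 -0.1645  0.034 ]]Traceback (most recent call last):
  File "<stdin>", line 11, in <module>
    return umr_minimum(a, axis, None, out, keepdims, initial, where)
ValueError: zero-size array to reduction operation minimum which has no identity
```

View pics/w1c.png

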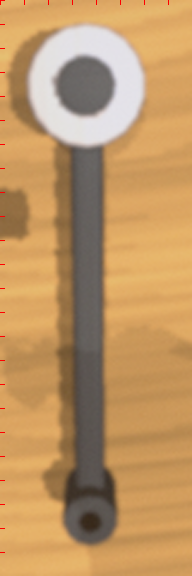

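```bash
python3 -c "
from h import *
print(to([.57,.18,.30],.16))"
```

```text
(array([ 7.90e+00, -3.55e+02, -1.00e-01]), np.float64(-0.28), 'yaw', np.float64(-0.12), 'tcp', array([ 0.5196, -0.1715,  0.2997]), 'tilt', array([-0.0014,  0.0009]))
```

```bash
python3 -m inch '[[50,[2,-40,0],-0.04],[0,[3,-80,0],-0.08],[0,[4,-120,0],-0.12],[0,[5,-160,0],-0.16],[0,[6,-200,0],-0.2],[0,[7,-240,0],-0.24],[0,[8,-280,0],-0.28],[0,[8,-320,0],-0.28],[0,[8,-355,0],-0.28],[0,[8,-355,0],-0.28],[0,[8,-355,0],-0.28]]' 60
python3 - <<'E'
from h import *
st=manip.observe(); im=camera('wrist'); np.savez('w2.npz',E=ext('wrist',st)); print(to([.5,0,0]),st['joint_positions'].round(2),st['contact_force'])
cv2.imwrite('pics/w2.png',cv2.cvtColor(im,cv2.COLOR_RGB2BGR))
E
```

```text
time: 3.32
position: [0.5704, 0.1778, 0.2997]
ee_rot: [0.997, 0.079, -0.001, 0.0]
contact_force: [0.7, -0.9, -0.0]
gripper_width: -0.0003
(array([-96.8, 164.3, 300. ]), None, 'yaw', np.float64(0.1567), 'tcp', array([0.5705, 0.1776, 0.2997]), 'tilt', array([-0.0016, -0.0006])) [ 0.01  0.34 -0.5   1.61  0.17  1.24 -1.94] [ 0.6523417  -0.93473079 -0.03293677]
```

View pics/w2.png

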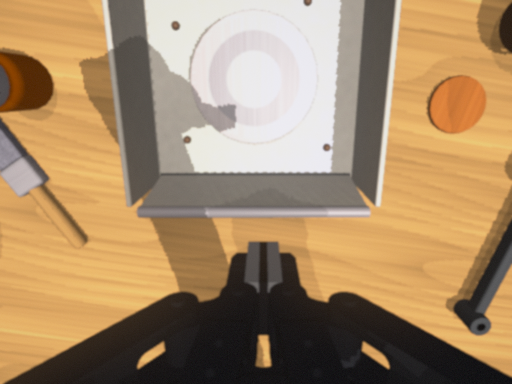

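Wrist view over the tray: disc centre near (254,77), bead along row ~212 from x=138 to x=370, and side walls ending at (130,205) and (380,206).

```bash
python3 - <<'E'
from h import *
np.set_printoptions(precision=4,suppress=True)
E=np.load('w2.npz')['E']
im=cv2.cvtColor(cv2.imread('pics/w2.png'),cv2.COLOR_BGR2RGB)
crop(im,100,0,300,230,2.6,'pics/w2c.png')
yaw=.157
for y in (.14,.15,.16,.17):
  pass
b=back('wrist',[[138,212],[370,212]],.106,E);print('bead',b,b.mean(0),np.linalg.norm(b[0]-b[1]));d=b[0]-b[1];print(np.arctan2(-d[0],d[1]))
w=back('wrist',[[190,77],[318,77],[254,10],[254,143]],.045,E);print('wheel',w,w[:2].mean(0),w[2:].mean(0))
s=back('wrist',[[130,205],[380,206],[106,0],[402,0]],.11,E);print(s); 
for i,j in((0,2),(1,3)):
  d=s[j]-s[i];print(np.arctan2(d[1],d[0]))
E
```

```text
bead [[0.5039 0.2987 0.106 ]
 [0.5414 0.0623 0.106 ]] [0.5227 0.1805 0.106 ] 0.23937252678060617
0.15721969598538893
wheel [[0.6439 0.2707 0.045 ]
 [0.6656 0.1332 0.045 ]
 [0.7197 0.2117 0.045 ]
 [0.5838 0.1912 0.045 ]] [0.6548 0.2019 0.045 ] [0.6517 0.2015 0.045 ]
[[0.5119 0.3058 0.11  ]
 [0.5505 0.0554 0.11  ]
 [0.6953 0.3348 0.11  ]
 [0.7349 0.084  0.11  ]]
0.15667367554130773
0.1538056272856218
```

View pics/w2c.png

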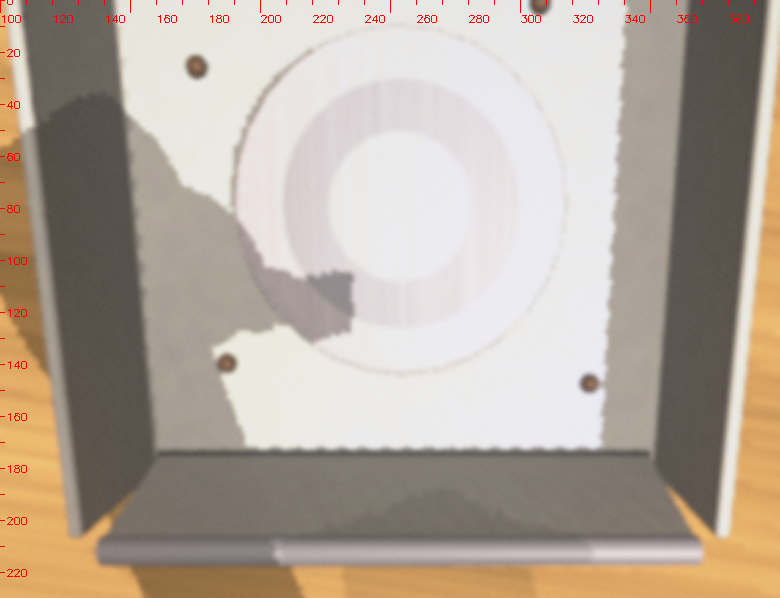

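```bash
python3 -m inch '[[0,[-2,-9,50],0],[0,[-2,-9,100],0],[0,[-2,-9,150],0],[0,[-2,-9,190],0],[0,[-2,-9,208],0],[0,[-12,-9,211],0],[0,[-20,-9,211],0],[0,[-28,-9,211],0],[0,[-34,-9,212],0],[0,[-40,-9,213],0],[0,[-48,-9,216],0],[0,[-55,-9,218],0],[0,[-55,-9,218],0]]' 60
python3 - <<'E'
from h import *
print(manip.observe()['contact_force'])
im=camera('wrist');cv2.imwrite('pics/w3.png',cv2.cvtColor(im,cv2.COLOR_RGB2BGR))
im=camera('side');crop(im,150,90,200,150,3.5,'pics/s3.png')
print(to([.5355,.1815,0.014]))
E
```

```text
time: 5.0
position: [0.5131, 0.1773, 0.0812]
ee_rot: [0.997, 0.078, -0.002, 0.001]
contact_force: [-0.1, -0.2, -0.6]
gripper_width: 0.0001
[-0.0996324  -0.2178173  -0.60907964]
(array([22.2, -0.7, 67.4]), None, 'yaw', np.float64(0.1566), 'tcp', array([0.5139, 0.1775, 0.0815]), 'tilt', array([-0.0029, -0.0012]))
```

View pics/w3.png

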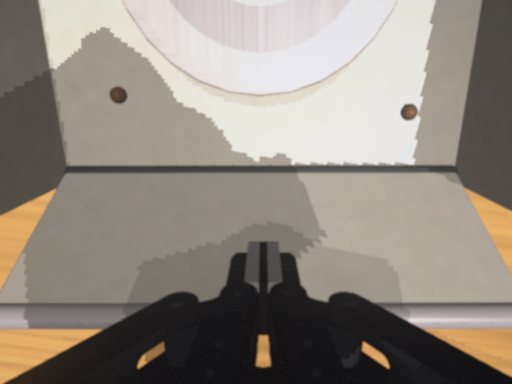

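View pics/s3.png

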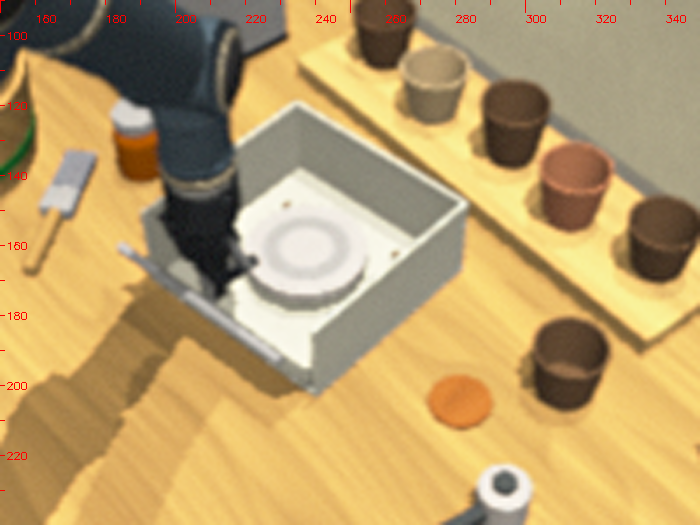

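The flap is folding at about 0.5 rad with negligible force. Continuing down the arc.

```bash
python3 -m inch '[[0,[-6,0,3],0],[0,[-12,0,7],0],[0,[-18,0,12],0],[0,[-24,0,17],0],[0,[-29,0,23],0],[0,[-33,0,29],0],[0,[-37,0,36],0],[0,[-39,0,43],0],[0,[-41,0,50],0],[0,[-43,0,57],0],[0,[-43,0,57],0]]' 60
python3 - <<'E'
from h import *
print(manip.observe()['contact_force'])
im=camera('wrist');cv2.imwrite('pics/w4.png',cv2.cvtColor(im,cv2.COLOR_RGB2BGR))
print(to([.5355,.1815,0.014]))
E
```

```text
time: 6.48
position: [0.4713, 0.1708, 0.0243]
ee_rot: [0.997, 0.078, -0.001, 0.001]
contact_force: [0.3, -0.0, 0.8]
gripper_width: -0.0
[ 0.27364598 -0.04418525  0.80304376]
(array([65.2, -0.6, 10.1]), None, 'yaw', np.float64(0.1567), 'tcp', array([0.4713, 0.1707, 0.0243]), 'tilt', array([-0.0029, -0.0012]))
```

View pics/w4.png

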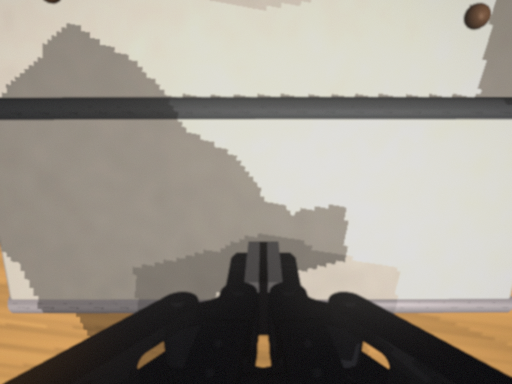

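Nearly flat now. I'll press down gently and watch the force.

```bash
python3 -m inch '[[0,[-5,0,1],0],[0,[-8,0,2],0],[0,[-8,0,3],0],[0,[-8,0,3],0]]' 60
python3 -c "
from h import *
print(manip.observe()['contact_force'],to([0,0,0])[4:])"
```

```text
time: 7.02
position: [0.4681, 0.1709, 0.0242]
ee_rot: [0.997, 0.078, 0.003, -0.001]
contact_force: [4.5, -1.1, 15.8]
gripper_width: -0.0002
[ 4.47807539 -1.12302947 15.76166495] ('tcp', array([0.4681, 0.1709, 0.0242]), 'tilt', array([0.0067, 0.002 ]))
```

The press stops at 15.8 N with z = 24 mm, which matches the 1.5 rad end stop. Lifting off, then checking.

```bash
python3 -m inch '[[0,[0,0,-40],0],[0,[0,0,-90],0],[0,[0,0,-140],0],[0,[0,0,-180],0],[0,[0,0,-200],0],[0,[0,0,-200],0]]' 60
python3 - <<'E'
from h import *
st=manip.observe();E=ext('wrist',st)
im=camera('wrist');cv2.imwrite('pics/w5.png',cv2.cvtColor(im,cv2.COLOR_RGB2BGR))
im=camera('side');crop(im,150,90,200,150,3.5,'pics/s5.png')
h=np.array([.5355,.1815]);ex=np.array([.9877,.1564]);ey=np.array([-ex[1],ex[0]])
for a in(1.3,1.4,1.5): print(a,proj('wrist',[[*(h-ex*.096*np.sin(a)+ey*s),.014+.096*np.cos(a)] for s in(.12,-.12)],E))
print(to([.533,-.17,.15],-.114))
E
```

```text
time: 7.78
position: [0.467, 0.1707, 0.2252]
ee_rot: [0.997, 0.078, 0.005, -0.001]
contact_force: [0.8, -0.0, -0.1]
gripper_width: -0.0002
1.3 [[143.00813903 194.55855008]
 [385.42453816 194.34238389]]
1.4 [[146.29347806 193.9549121 ]
 [382.10625695 193.74370581]]
1.5 [[149.36916499 192.47181672]
 [378.99834197 192.26391987]]
(array([ 13. , 346.4,  73. ]), np.float64(0.2702), 'yaw', np.float64(0.1562), 'tcp', array([0.4659, 0.1701, 0.2231]), 'tilt', array([0.005 , 0.0011]))
```

View pics/w5.png

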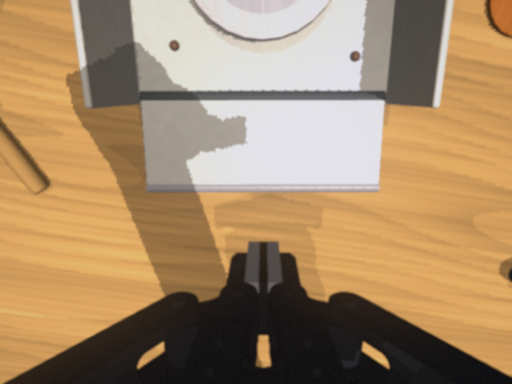

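View pics/s5.png

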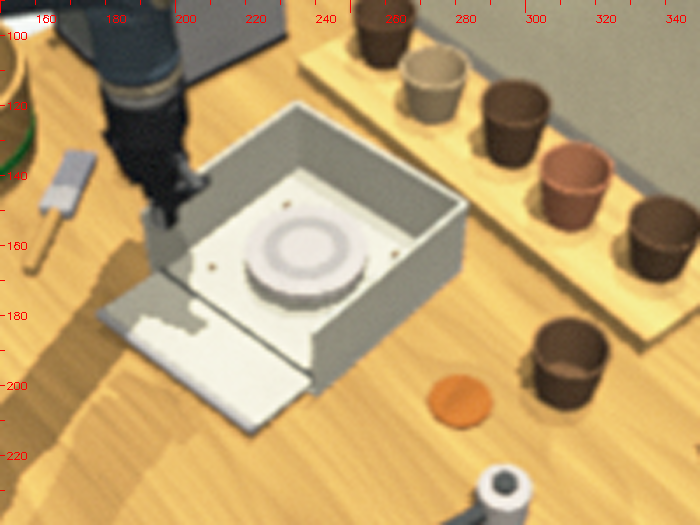

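Flap confirmed down: bead ends at (147,188) and (380,188), against (149,192) and (379,192) predicted for 1.5 rad. Now to the lever.

```bash
python3 -m inch '[[0,[1,40,0],0.03],[0,[3,80,0],0.07],[20,[4,120,10],0.1],[50,[6,160,20],0.14],[60,[8,200,30],0.18],[60,[9,240,40],0.21],[60,[11,280,50],0.25],[60,[12,320,65],0.27],[60,[13,346,73],0.27],[60,[13,346,73],0.27],[60,[13,346,73],0.27]]' 60
python3 - <<'E'
from h import *
st=manip.observe();E=ext('wrist',st)
im=camera('wrist');cv2.imwrite('pics/w6.png',cv2.cvtColor(im,cv2.COLOR_RGB2BGR))
np.savez('w6.npz',E=E)
print(to([.533,-.17,.008],-.114))
E
```

```text
time: 9.25
position: [0.5323, -0.1681, 0.1491]
ee_rot: [0.998, -0.056, 0.002, -0.001]
contact_force: [0.3, 0.2, 0.5]
gripper_width: 0.0511
(array([1.000e-01, 2.500e+00, 1.416e+02]), np.float64(0.0024), 'yaw', np.float64(-0.1116), 'tcp', array([ 0.5326, -0.1678,  0.1496]), 'tilt', array([0.0041, 0.0022]))
```

View pics/w6.png

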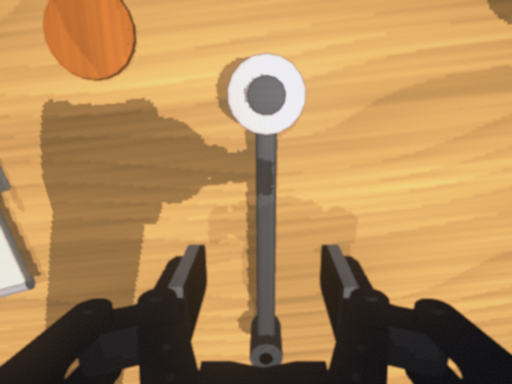

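Roller ring centre at (266,94), boss at (266,355), and the bar sits between the fingers.

```bash
python3 - <<'E'
from h import *
np.set_printoptions(precision=4,suppress=True)
E=np.load('w6.npz')['E']
r=back('wrist',[[266.3,94.5]],.05,E)[0];b=back('wrist',[[266,355]],.046,E)[0];d=r-b
print(r,b,np.linalg.norm(d[:2]),'yaw',np.arctan2(d[1],d[0]),'bal',b+d*150/220, 'fromroller', r-d/np.linalg.norm(d)*.07)
bal=r-d/np.linalg.norm(d)*.07
print(to([bal[0],bal[1],.008],np.arctan2(d[1],d[0])))
E
```

```text
[ 0.6029 -0.1774  0.05  ] [ 0.3885 -0.1534  0.046 ] 0.21577311852758324 yaw -0.11108170479027771 bal [ 0.5347 -0.1698  0.0487] fromroller [ 0.5334 -0.1696  0.0487]
(array([  0.4,   2.1, 141.6]), np.float64(-0.0005), 'yaw', np.float64(-0.1116), 'tcp', array([ 0.5326, -0.1678,  0.1496]), 'tilt', array([0.0041, 0.0022]))
```

```bash
python3 -m inch '[[60,[1,2,40],0],[60,[1,2,80],0],[60,[1,2,115],0],[60,[1,2,135],0],[60,[1,2,141],0],[60,[1,2,141],0],[40,[1,2,141],0],[20,[1,2,141],0],[10,[1,2,141],0],[0,[1,2,141],0],[0,[1,2,141],0],[0,[1,2,141],0],[0,[1,2,141],0]]' 90
python3 -c "
from h import *
print(manip.observe()['contact_force'],manip.observe()['torque'],to([0,0,0])[3:])"
```

```text
time: 10.92
position: [0.5345, -0.1699, 0.0098]
ee_rot: [0.998, -0.056, 0.003, -0.001]
contact_force: [-2.0, -0.2, 5.5]
gripper_width: 0.0145
[-1.96590083 -0.17226349  5.53774514] [-0.03335035  0.26836061  0.0354299 ] (np.float64(-0.1117), 'tcp', array([ 0.5345, -0.1699,  0.0098]), 'tilt', array([0.0054, 0.0014]))
```

```bash
python3 -m inch '[[0,[0,0,-5],0],[0,[0,0,-15],0],[0,[0,0,-30],0],[0,[0,0,-50],0],[0,[0,0,-70],0],[0,[0,0,-90],0],[0,[0,0,-90],0],[0,[0,0,-90],0]]' 90
python3 - <<'E'
from h import *
s=manip.observe();print(s['contact_force'],s['torque'],to([0,0,0])[3:])
np.savez('w7.npz',E=ext('wrist',s))
im=camera('wrist');cv2.imwrite('pics/w7.png',cv2.cvtColor(im,cv2.COLOR_RGB2BGR))
im=camera('side');crop(im,200,150,160,140,3.7,'pics/s7.png')
E
```

```text
time: 11.92
position: [0.5333, -0.17, 0.0994]
ee_rot: [0.998, -0.056, 0.002, -0.001]
contact_force: [-0.7, 0.3, -6.7]
gripper_width: 0.0144
[-0.70484066  0.302898   -6.70084959] [ 0.03152434  0.0358562  -0.03240497] (np.float64(-0.1118), 'tcp', array([ 0.5333, -0.17  ,  0.0994]), 'tilt', array([0.0043, 0.0017]))
```

View pics/w7.png

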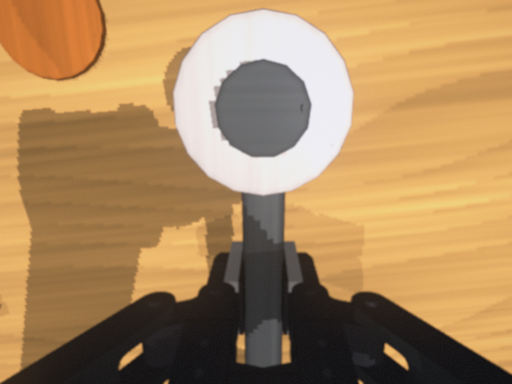

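View pics/s7.png

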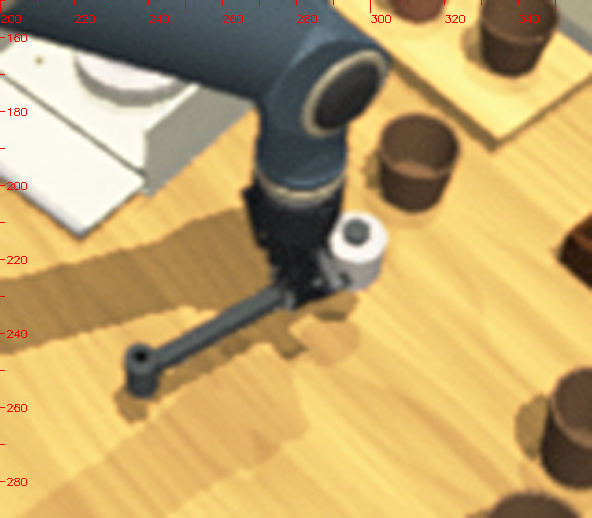

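```bash
python3 - <<'E'
from h import *
np.set_printoptions(precision=4,suppress=True)
E=np.load('w7.npz')['E']
yaw=-.1115;ex=np.array([np.cos(yaw),np.sin(yaw),0]);ey=np.array([-ex[1],ex[0],0]);ez=np.array([0,0,1.])
tcp=np.array([.5333,-.17,.0994])
for dz in(.0132,):
 bal=tcp+[0,0,dz]
 for p in(-.06,-.03,0,.03,.06):
  u=ex*np.cos(p)+ez*np.sin(p); n=-ex*np.sin(p)+ez*np.cos(p)
  t=np.arange(0,6.28,.1)
  ring=[bal+u*.07+n*.027+.027*(np.cos(a)*u+np.sin(a)*ey) for a in t]
  q=proj('wrist',ring,E); 
  cap=proj('wrist',[bal+u*.07+n*.037],E)
  print(p,q.min(0),q.max(0),'cap',cap,'side boss top',proj('side',[bal-u*.15+n*.023]),'side cap',proj('side',[bal+u*.07+n*.037]))
E
```

```text
-0.06 [172.9424  -2.8736] [356.2094 187.3864] cap [[264.546   96.2722]] side boss top [[237.8017 243.6115]] side cap [[296.3116 211.3304]]
-0.03 [171.2041  -2.9157] [357.9803 190.8665] cap [[264.553  100.4126]] side boss top [[237.5977 244.5219]] side cap [[296.1171 211.0745]]
0 [169.4372  -2.5639] [359.7813 194.5174] cap [[264.5599 104.9716]] side boss top [[237.4329 245.4107]] side cap [[295.9051 210.8324]]
0.03 [167.6437  -1.7844] [361.61   198.3373] cap [[264.5667 109.9622]] side boss top [[237.307  246.2771]] side cap [[295.6757 210.6042]]
0.06 [165.8263  -0.5413] [363.4639 202.3237] cap [[264.5735 115.3962]] side boss top [[237.2199 247.1205]] side cap [[295.4291 210.3904]]
```

The lever is held level: ring lower edge and boss height both fit pitch ≈ 0, and the measured load is 6.7 N. Raising it and carrying it over.

```bash
python3 -c "
from h import *
print(to([.583,.189,.20],.157))"
```

```text
(array([   9.9, -362.4, -100.3]), np.float64(-0.2687), 'yaw', np.float64(-0.1117), 'tcp', array([ 0.5332, -0.1699,  0.0988]), 'tilt', array([0.0034, 0.002 ]))
```

```bash
python3 -m inch '[[0,[0,0,-30],0],[0,[0,0,-65],0],[0,[0,-10,-90],-0.01],[0,[1,-30,-100],-0.03],[0,[2,-60,-100],-0.05],[0,[3,-95,-100],-0.08],[0,[4,-130,-100],-0.11],[0,[5,-165,-100],-0.13],[0,[6,-200,-100],-0.16],[0,[7,-235,-100],-0.18],[0,[8,-270,-100],-0.21],[0,[9,-305,-100],-0.24],[0,[10,-335,-100],-0.26],[0,[10,-355,-100],-0.27],[0,[10,-362,-100],-0.27],[0,[10,-362,-100],-0.27],[0,[10,-362,-100],-0.27]]' 90
python3 - <<'E'
from h import *
s=manip.observe();print(s['contact_force'],s['torque'],to([.583,.189,.08],.157))
np.savez('w8.npz',E=ext('wrist',s))
im=camera('wrist');cv2.imwrite('pics/w8.png',cv2.cvtColor(im,cv2.COLOR_RGB2BGR))
E
```

```text
time: 14.15
position: [0.5832, 0.1867, 0.1995]
ee_rot: [0.997, 0.078, 0.002, -0.0]
contact_force: [-0.4, -0.1, -7.2]
gripper_width: 0.0142
[-0.38160394 -0.1050964  -7.23927402] [-0.06468795  0.00180317  0.05843055] (array([ -0.3,  -2.3, 119.5]), np.float64(-0.001), 'yaw', np.float64(0.156), 'tcp', array([0.5832, 0.1867, 0.1995]), 'tilt', array([0.003 , 0.0006]))
```

View pics/w8.png

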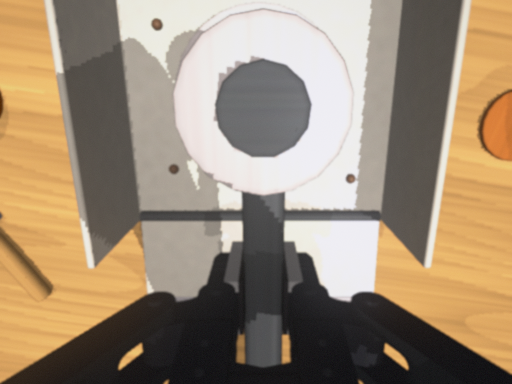

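Wrist view: roller ring centred near (263,102) over the disc. Hinge line ends are at (141,215) and (381,215), wall front tops at (91,267) and (430,266). I'll compute the centring from these.

```bash
python3 - <<'E'
from h import *
np.set_printoptions(precision=4,suppress=True)
E=np.load('w8.npz')['E']
im=cv2.cvtColor(cv2.imread('pics/w8.png'),cv2.COLOR_BGR2RGB)
a=.157;ex=np.array([np.cos(a),np.sin(a),0]);ey=np.array([-ex[1],ex[0],0]);w=np.array([.652,.2,0])
def rel(uv,z): p=back('wrist',uv,z,E)-w; return np.c_[p@ex,p@ey]*1000
print('hinge ends',rel([[141,215],[381,215]],.016)); print('walls',rel([[89,267],[432,266]],.11))
print('roller',rel([[263.5,108]],.1995+.0132+.037), rel([[263.5,102]],.1995+.0132+.027))
# same from w2 image
E=np.load('w2.npz')['E']
print('w2 walls',rel([[130,205],[380,206]],.11),'hinge',rel([[160,174],[350,174]],.016),'wheel',rel([[254,77]],.045))
E
```

```text
hinge ends [[-115.1803  120.8919]
 [-115.4067 -119.6684]]
walls [[-122.1821  128.7243]
 [-121.5311 -127.7448]]
roller [[-0.5506 -1.9544]] [[ 0.6469 -1.9597]]
w2 walls [[-121.8533  126.4416]
 [-122.8741 -126.9592]] hinge [[-112.2832  122.0438]
 [-112.2618 -118.3562]] wheel [[3.0138 1.4554]]
```

```bash
python3 -m inch '[[0,[0,-2,20],0],[0,[1,-2.5,45],0],[0,[1,-2.5,70],0],[0,[1,-2.5,90],0],[0,[1,-2.5,105],0],[0,[1,-2.5,114],0],[0,[1,-2.5,119],0],[0,[1,-2.5,119.5],0],[0,[1,-2.5,119.5],0],[0,[1,-2.5,119.5],0]]' 90
python3 - <<'E'
from h import *
s=manip.observe();print(s['contact_force'],s['torque'],s['gripper_width'],to([.584,.189,.08],.157))
np.savez('w9.npz',E=ext('wrist',s))
im=camera('wrist');cv2.imwrite('pics/w9.png',cv2.cvtColor(im,cv2.COLOR_RGB2BGR))
im=camera('side');crop(im,160,100,150,130,4,'pics/s9.png')
im=camera('top');crop(im,130,100,120,150,4,'pics/t9.png')
E
```

```text
time: 15.45
position: [0.5846, 0.1897, 0.0807]
ee_rot: [0.997, 0.078, 0.002, -0.0]
contact_force: [0.9, 0.2, -6.4]
gripper_width: 0.0146
[ 0.91541798  0.18619783 -6.39998381] [ 0.01640525 -0.01961998 -0.05114979] 0.014583461013186569 (array([-0.7,  0.6,  0.7]), np.float64(-0.0011), 'yaw', np.float64(0.1559), 'tcp', array([0.5846, 0.1897, 0.0807]), 'tilt', array([0.0042, 0.0011]))
```

View pics/w9.png

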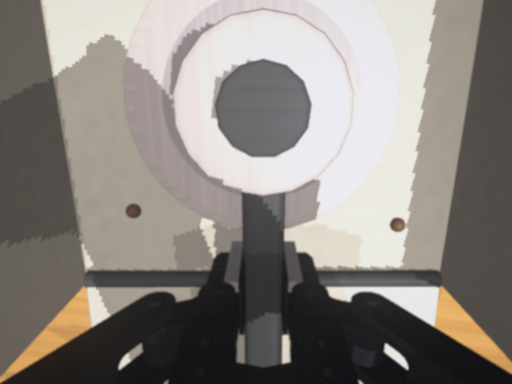

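View pics/s9.png

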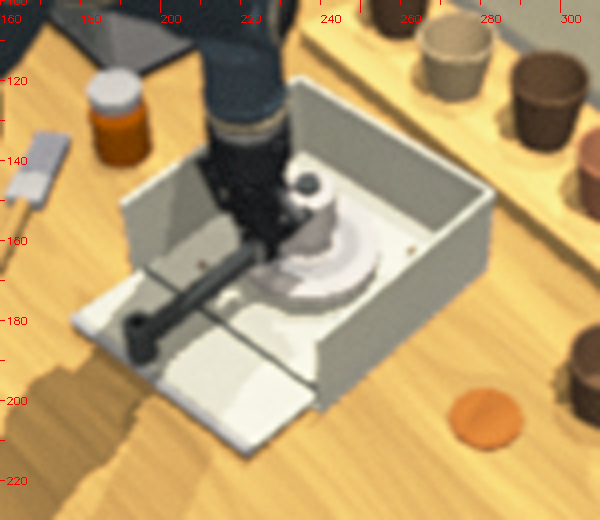

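View pics/t9.png

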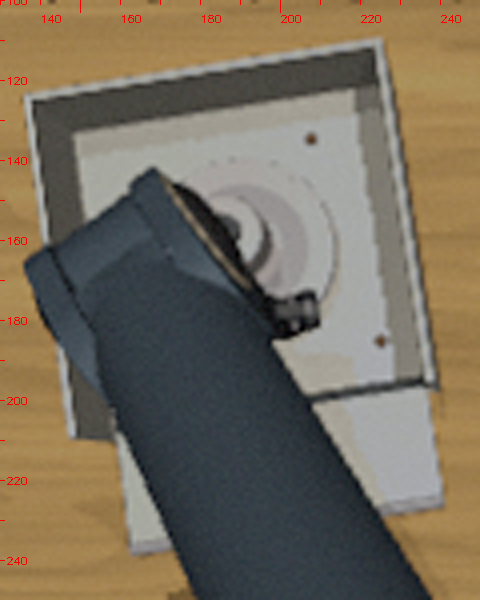

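Wrist view: disc edges at x=124 and x=400, lowest point at row 228. Roller cap centre (263,108). Final check of the offsets.

```bash
python3 - <<'E'
from h import *
from scipy.optimize import least_squares
np.set_printoptions(precision=4,suppress=True)
E=np.load('w9.npz')['E']
a=.157;ex=np.array([np.cos(a),np.sin(a),0]);ey=np.array([-ex[1],ex[0],0])
pts=back('wrist',[[124,88],[400,88],[132,128],[393,125],[156,172],[371,165],[262,229]],.045,E)
f=lambda c:np.hypot(*(pts[:,:2]-c).T)-.07
r=least_squares(f,[.65,.2],loss='soft_l1',f_scale=.002);print('wheel',r.x,(r.fun*1000).round(1))
w=np.array([*r.x,0])
for uv,z in (([263.5,108],.0807+.0132+.037),([263.5,102],.0807+.0132+.027)):
  p=back('wrist',[uv],z,E)[0];d=p-w;print('roller',p,d@ex*1000,d@ey*1000)
# side cam: cap & boss predicted vs seen
tcp=np.array([.5846,.1897,.0807]);bal=tcp+[0,0,.0132]
print('side cap pred',proj('side',[bal+ex*.07+[0,0,.037],bal-ex*.15+[0,0,.023]]),'seen',160+309/4,100+182/4,160+138/4,100+318/4)
s=lambda x,y:[160+x/4-.4,100+y/4-.4]
print('top cam roller?',back('top',[[130+232/4-.4,100+232/4-.4]],.131),'wheel top0 (.6516,.1978)')
E
```

```text
wheel [0.6575 0.2026] [-2.4 -1.8 -1.8 -1.3 -0.9 -1.6  3.4]
roller [0.6531 0.2009 0.1309] -4.641592771008477 -1.0481148025291316
roller [0.6543 0.2011 0.1209] -3.4296767236983015 -1.0498383125051858
side cap pred [[236.332  144.2091]
 [193.7818 179.5915]] seen 237.25 145.5 194.5 179.5
top cam roller? [[0.6508 0.1908 0.131 ]] wheel top0 (.6516,.1978)
```

```bash
python3 -m inch '[[0,[0,0,0.5],0],[0,[0,0,0.5],0],[0,[0,0,0.5],0],[0,[0,0,0.5],0]]' 90
python3 -c "
from h import *
s=manip.observe();print(s['contact_force'],s['gripper_width'],abs(s['joint_velocities']).max(),to([0,0,0])[4:])
print(manip.sign_off())"
```

```text
time: 16.1
position: [0.5844, 0.1896, 0.0799]
ee_rot: [0.997, 0.078, 0.002, -0.0]
contact_force: [0.1, -0.2, -7.1]
gripper_width: 0.0145
[ 0.10468047 -0.20341259 -7.14613665] 0.014500361809391479 0.002554061351513253 ('tcp', array([0.5844, 0.1896, 0.0799]), 'tilt', array([0.0037, 0.0009]))
the job is handed in; nothing more can be done
None
```

The flap is folded down and the roller lever is held level over the wheel head. I handed the job in at 16.1 s with the gripper still holding it.

- **Flap:** I pushed it down from inside the tray with shut fingers until it met its stop at about 16 N. After I lifted off, its edge lay where 1.5 rad should put it, to within about 4 pixels.
- **Lever:** I gripped it at its balance point at 90 N. My last checks put the roller's underside 25 mm above the disc. The bar is within about 0.001 rad of the tray's axis and runs out through the open front. At hand-in the arm was still and the wrist force was about 7 N, roughly the lever's own weight, so nothing else seems to be touching it.
- **Centring:** the checks disagree here.
    - Sideways, the wrist camera puts the roller within about 1 mm of the disc's centre.
    - Front to back, the earlier full view of the disc and the arm's position put it 1–2 mm too far back. A fit to the partly hidden disc at the end put it 3–5 mm too far forward, but that fit was poor, so I left it.
    - The top camera put the roller about 7 mm off sideways. Its view was partly blocked by the arm, so I didn't use it. The side camera put the disc's centre 5–9 mm from the other estimates, so I discounted that too.
- **Bystanders:** I moved none of the cups, the jar or the tools on purpose, and saw none disturbed. I did not measure their positions again.

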